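Level the bark viewing stage, then click its carriage to the stop and hold

ROBOT

A 6-joint arm with a two-finger parallel gripper is mounted at the origin on the work surface; the furniture and walls round the work are solid. World frame = base frame: x ahead of the robot, y to its left, z up, the work surface at z = 0. Lengths are in m, angles in rad, forces in N, time in s.
With the tool pointing down it reaches from about 0.225 to 0.725 m from the base axis. Payload 3.1 kg.
Tool frame: the origin (TCP) lies midway between the tips of the shut fingers; the grasp point (between the pads) lies 19 mm behind it; z points along the fingers, y is the line along which they close (so a half turn about z gives the same grasp; the last joint's range is limited). The gripper opens to 85 mm and grips with 20 to 120 N. Pads are 22 mm wide; open, the fingers measure 114 mm over their backs; the gripper's body (76 mm by 85 mm) begins 54 mm behind the grasp point. The pads swing forward as they close: fully open they stand 13 mm farther back than shut.
Start: joints at [-1.415, 0.048, 0.099, 1.622, 0, 1.443], TCP at [0.147, -0.504, 0.207] pointing down, gripper open.
Joint ranges: [-2.91, 2.91], [-0.99, 1.94], [-1.21, 1.42], [-2.12, 2.29], [-1.49, 1.47], [-3.14, 3.14]. Speed limits (rad/s): [2.79, 2.79, 3.14, 3.14, 3.14, 3.14].

INTERFACE

Orientations are given as a unit quaternion [w, x, y, z].
In Python, from cell import status, optics, job_done, nets gives the robot as it stands.
- The arm moves only by the tool step_arm, never from a script. Its argument "targets" is a list of rows, each an object of numbers: "tx", "ty", "tz": the shift along the tool's x, y, z scaled (see below); "ax", "ay", "az": the turn, a rotation vector about the tool's x, y, z scaled (see below); "fingers": the closure, from -1 (fully open) to 1 (shut). A call has 1 to 5 rows; each row shifts and turns the commanded pose from where the row before left it, along the tool's axes as they then stand; what a row does not reach is not made up. The controller multiplies each number of a shift by 20 mm and each number of a turn by 4 degrees. A row lasts 1/10 s, in which the tool goes at most 50 mm and 8.59 degrees, less where a joint would pass 70% of its speed; a pose out of reach is approached as far as the arm can. A call with a number of a shift or a turn outside -1 to 1 is refused whole. A call with a gripper value outside its range is refused whole. The fingers move at their own pace and stop on an object; "newtons" is the grip in N (left out, the last holds). Time passes only in rows, so rows that do not move let the fingers close. It gives the time, the measured TCP pose, the force, the opening and the grip force at its end, in the units of the state.
- status.state(): the state, without advancing time (a new reading comes with each control period).
- optics.grab_frame(name): name is "scene" or "top" or "wrist"; returns (picture, depth): 384x512x3 uint8, red, green, blue; 384x512 float32, m along the optical axis (not along the pixel's ray), 0 where there is no reading.
- optics.camera_info(name): a dict with "mtx" (3x3 intrinsics, pixels), "rvec" (rotation vector, rad) and "tvec" (3), from world to camera coordinates, as OpenCV has them. Camera axes: x right, y down, z forward; pixel columns grow to the right and rows downward; lengths in m; the calibration is good to about 2 mm. A picture is of the moment at which its call begins: read the wrist's pose just before it. camera_info takes no time and is no camera call; for the wrist camera it gives the pose at the moment of the call.
- job_done(): hands the job in; it is judged then, once.
Trained networks look in the newest picture that a camera, given by its name, has taken for a name from the list of things; names that differ only in an ending like _2 or _b are one class to them, and where a whole thing is asked for, a point or a joint stands for the part that bears it (a point fixed in the world has none). Each returns a list of dicts, best first, with "p" (0 to 1); they miss things now and then, are a little off and sometimes report something else, mostly with a low value. They report only what shows in the picture. A call takes as long as a camera call.
- nets.spot_in(name, camera): "xyz" ([x, y, z] in m, in world coordinates, good to about 4 mm: the middle of the surface that is visible of it).
- nets.masks_of(name, camera): "mask" (384x512 bool, what is visible of it).
- nets.spot_point(name, camera): "xyz" ([x, y, z] in m, in world coordinates, good to about 4 mm: a listed point, or the origin of a listed thing).
The state is a dict: "clock": time; "joint_positions": joint angles; "qd": joint speeds; "effort": joint torques, N m; "position": TCP position; "orientation": TCP orientation; "contact_force": force on the tool from outside, world axes, zero at the start; "moment": the same for the moment, N m; "gripper_width": finger opening in m; "grip_force": force on a finger pad.
Only numpy, scipy, OpenCV 4.12 (cv2) and the standard library are available. Lean on these libraries where they do the work, as an engineer would, in place of code of your own. Each camera call takes 0.05 s, during which the arm holds its last target. There are 200 camera calls.

TASK

Get the bark viewing stage ready for its picture: first turn the tee-shaped screw handle at its end until the tilted platform sits level. Then take the carriage by its upright fin and slide it along the rail toward the screw until you feel the spring ball click into its hidden notch, and finish there holding it: end while still gripping the fin, with the ball in the notch and the platform level. Leave the packet, brass weight and stamp around the stage where they are.

Things in the scene. Friction and masses are not known exactly. Their poses are not given: they have to be found in the camera images.
- base: The stage's base: dark steel plate 140 x 410 mm, 14 mm high with feet, fixed to the worktop. Origin at the centre of its underside; y runs along the stage (platform hinge at y = +170 mm, 50 mm up; screw at y = -165 mm), x across it away from the robot, z up.
- platform (a joint): Tilt (rad) of the hinged aluminium platform (116 x 350 x 10 mm) that carries rail, carriage and camera. 0 = level, positive = screw end too high; it starts 0.036 to 0.075 high. Hinge axis along the base's x. When level its top, 55 mm above the worktop, is flush with the tops of the two short posts beside its screw end.
- tilt_knob: Black tee-bar handle on the upright tilt screw: 50 mm long (its x), 14 mm thick (its y), 26 mm high; origin on the screw axis at the bar's underside, always 100 mm above the worktop. Each radian clockwise seen from above lowers the tilt by 0.03 rad, counter-clockwise raises it. It takes about 0.1 N m, stays where it is left and can be turned past level.
- knob_grip (a point): Grip point of the tee bar, on the screw axis 15 mm above its underside: pinch across the 14 mm thickness from above. Below the bar are only an 8 mm radius collar, 4 mm thick, and the 10 mm screw; the platform's fork stays 20 mm or more below the bar.
- carriage: Dark carriage on the rail: saddle 38 x 50 x 14 mm, origin at the centre of its underside, axes as the base's when level. It slides in its -y direction, toward the screw; travel 185 mm between end caps, starting from 55 mm off the hinge axis, 18 mm above it; starts in the first 25 mm. Beside the saddle at +x a shelf with bark, to x = +53 mm, at most 35 mm high. Sliding takes 1 to 2 N.
- fin (a point): Grip point on the carriage's upright black fin, 30 mm (x) x 14 mm (y), 40 mm above the carriage's origin; the fin's top is 16 mm higher, the saddle's top 26 mm lower. Pinch from above across y. A hidden click notch lies 75 to 135 mm along the travel, elsewhere each time: there the ball pulls the carriage in with up to 6 N and centres it if let go; pushing out takes 8 N, 6 mm on.
- click_ball (a joint): How far (m) the spring ball under the carriage stands out: about 0.0016 while it rides along the rail, about 0.0046 when it sits fully in the notch. No need to read it: the click is felt.
- packet_1: Brown paper packet, 79 x 82 x 32 mm, on the worktop beside the stage; leave alone. Origin at the centre of its underside.
- weight_1: Brass balance weight, 25 mm wide, 34 mm high, beside the stage near its screw end; leave alone. Origin at the centre of its underside.
- date_stamp: Wooden hand stamp, 25 x 42 x 70 mm, standing beside the stage; leave alone. Origin at the centre of its underside.

How it is judged:
On the way:
1. the platform is turned level with the screw handle, the carriage not yet at its notch (value of joint platform between -0.012 and 0.012 rad and value of joint click_ball below 0.0022 m), for 0.3 s.
At the end, for the whole second after the job is handed in: The platform is level within 0.012 rad, the ball is in the notch (click_ball over 2.6 mm, of 4.6 mm fully seated; that is within 2 mm of the notch's middle), the carriage is at rest, and the fingers are still gripping it (contact force, both fingers together, over 12 N) (value of joint platform between -0.012 and 0.012 rad and value of joint click_ball above 0.0026 m and linear speed of carriage below 0.01 m/s and contact force between the fingers and carriage above 12 N); the arm keeps its last pose, push and grip.
It fails at once if the packet, the weight or the stamp is pushed more than 25 mm (distance of any of packet_1, weight_1, date_stamp from where it was at the start of the episode above 0.025 m).
It also fails if it takes over 64 s, if anything falls off the work surface, if the arm or the gripper's body presses on something with over 40 N, if the wrist force passes 120 N, or if a joint passes its speed limit or range.

## Working session

There is one attempt and no reset: what is moved stays moved. The work goes in short steps, Python scripts to look and compute and a tool call to move; the robot and the scene stay as the last step left them, time stands still between calls to the robot, and variables do not carry over. Pictures are saved under pics/ and viewed, at most 10 in all, crops included, and the job is handed in when it is done.

Besides the shell and the picture viewer there is one more tool, called after ">>>" as name(argument=value, ...) on one line, values as JSON. step_arm: Moves the arm, as the interface text tells. Shifts and turns lie within -1 to 1; 1 stands for 20 mm of shift or 4 degrees of turn. Its arguments: {"type":"object","properties":{"targets":{"type":"array","items":{"type":"object","properties":{"tx":{"type":"number"},"ty":{"type":"number"},"tz":{"type":"number"},"ax":{"type":"number"},"ay":{"type":"number"},"az":{"type":"number"},"fingers":{"type":"number"}}}},"newtons":{"type":"number"}},"required":["targets"]}

```bash
mkdir -p pics; cat > h.py <<'E'
import numpy as np, cv2
from cell import status, optics, job_done, nets
from scipy.spatial.transform import Rotation as R
def st():
    s=status.state(); q=s["orientation"]; r=R.from_quat([q[1],q[2],q[3],q[0]]).as_matrix()
    return s,np.array(s["position"]),r
E
python3 - <<'E'
from h import *
np.set_printoptions(precision=4,suppress=True)
s,p,r=st(); print(s["clock"],p,r,s["gripper_width"],s["contact_force"])
ims=[]
for c in ("scene","top"):
    im,d=optics.grab_frame(c); ims.append(im)
    for n in ("knob_grip","tilt_knob","fin","carriage","base","packet_1","weight_1","date_stamp"):
        print(c,n,[(np.round(o["xyz"],4).tolist(),round(o["p"],2)) for o in nets.spot_point(n,c)[:2]])
    i=optics.camera_info(c); print(c,i["mtx"].ravel(),i["rvec"],i["tvec"])
    np.save(c+"_d.npy",d)
    cv2.imwrite(f"pics/{c}0.png",im[:,:,::-1])
    if c=="top":
        for o in nets.masks_of("tilt_knob",c)[:2]:
            m=o["mask"]; print("mask",m.sum(),o["p"],cv2.minAreaRect(np.argwhere(m)[:,::-1].astype(np.float32)))
E
```

```text
0.0 [ 0.1469 -0.5033  0.2056] [[ 0.96    0.28   -0.0004]
 [ 0.28   -0.96    0.0023]
 [ 0.0003 -0.0023 -1.    ]] 0.08548432851668593 [-0.3676 -0.4666  0.539 ]
scene knob_grip []
scene tilt_knob []
scene fin [([0.4255, 0.0013, 0.1133], 0.97)]
scene carriage [([0.4316, -0.0034, 0.0709], 0.74), ([0.4988, -0.0801, -0.005], 0.32)]
scene base [([0.5015, -0.0816, -0.0004], 0.88), ([0.3923, -0.1468, 0.0033], 0.57)]
scene packet_1 [([0.4241, -0.2471, 0.0023], 0.87)]
scene weight_1 [([0.475, -0.3077, -0.0028], 0.79)]
scene date_stamp [([0.3874, -0.1466, 0.0019], 0.77)]
scene [400.9825   0.     256.6417   0.     400.9825 186.8909   0.       0.
   1.    ] [ 1.8334 -0.8484  0.5825] [-0.4242  0.2102  0.5874]
top knob_grip [([0.5643, -0.2344, 0.1173], 0.45)]
top tilt_knob [([0.5708, -0.234, 0.101], 0.67)]
top fin [([0.4253, -0.0012, 0.1101], 0.69)]
top carriage [([0.4304, 0.0017, 0.0721], 0.63)]
top base [([0.4995, -0.0843, 0.0034], 0.78)]
top packet_1 [([0.4274, -0.2459, 0.0007], 0.62)]
top weight_1 [([0.4767, -0.3106, -0.0005], 0.56)]
top date_stamp [([0.3859, -0.1436, 0.0068], 0.64), ([0.5701, -0.2332, 0.1005], 0.27)]
top [490.046    0.     246.8113   0.     490.046  185.6589   0.       0.
   1.    ] [ 2.1266 -2.1815  0.169 ] [-0.1373  0.5095  1.1313]
mask 146 0.45 ((282.8500061035156, 152.4499969482422), (6.957010269165039, 22.45216941833496), 18.43494987487793)
mask 9380 0.43 ((218.60003662109375, 190.70001220703125), (62.60989761352539, 168.59951782226562), 63.43495178222656)
```

```bash
python3 - <<'E'
import cv2
a=cv2.imread("pics/top0.png")[70:310,90:410]
cv2.imwrite("pics/top0c.png",cv2.resize(a,(800,600),interpolation=cv2.INTER_CUBIC))
E
```

```text
(no output)
```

View pics/top0c.png

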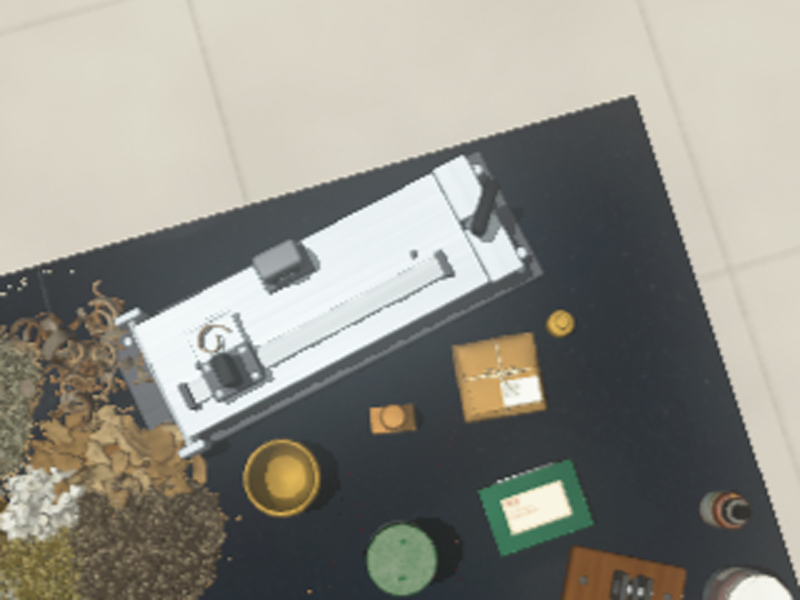

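View pics/scene0.png

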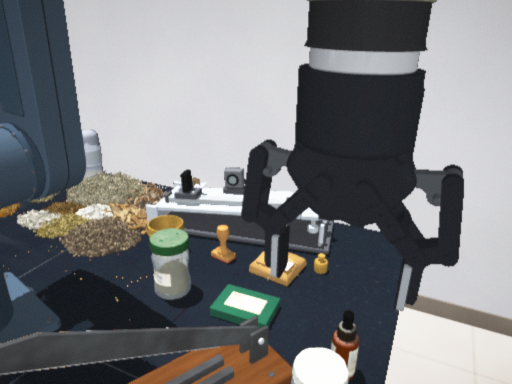

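The top crop shows the stage with its hinge end lower left and the tee bar at about (485, 205). The carriage fin is at about (230, 372) and the camera block at (283, 265). The scene view has the gripper well clear above. Next I'll measure the tilt, the bar angle and the stage axis.

```bash
cat >> h.py <<'E'
def cloud(c,d):
    i=optics.camera_info(c); K=i["mtx"]; Rm=cv2.Rodrigues(np.array(i["rvec"]))[0]; t=np.array(i["tvec"]).ravel()
    v,u=np.mgrid[0:384,0:512]; P=np.stack([(u-K[0,2])/K[0,0]*d,(v-K[1,2])/K[1,1]*d,d],-1)
    P=(P-t)@Rm; P[d==0]=np.nan; return P
B0=np.array([.5,-.083]); yaw=np.arctan2(.151+.0,-.067)-0
def base(P,yaw,b):
    c,s=np.cos(yaw),np.sin(yaw); q=P[...,:2]-b; return np.stack([q@[c,s],q@[-s,c],P[...,2]],-1)
def fit(P):
    for _ in range(4):
        A=np.c_[P[:,:2],np.ones(len(P))]; k=np.linalg.lstsq(A,P[:,2],rcond=None)[0]; e=P[:,2]-A@k; P=P[abs(e)<max(2.5*np.median(abs(e)),.001)]
    return k,len(P)
def tilt(d,yaw,b):
    Q=base(cloud("top",d),yaw,b).reshape(-1,3); Q=Q[~np.isnan(Q[:,0])]
    pl=Q[(abs(Q[:,0])<.05)&(Q[:,1]>-.12)&(Q[:,1]<.15)&(Q[:,2]>.04)&(Q[:,2]<.085)]
    w=Q[(abs(Q[:,0]+.15)<.06)&(abs(Q[:,1])<.2)&(abs(Q[:,2])<.008)]
    return fit(pl),fit(w)
E
python3 - <<'E'
from h import *
np.set_printoptions(precision=4,suppress=True)
im,d=optics.grab_frame("top")
P=cloud("top",d)
# light platform pixels -> stage yaw
g=im.min(2)>150; m=g&(P[...,2]>.045)&(P[...,2]<.09)
xy=P[m][:,:2].astype(np.float32); rect=cv2.minAreaRect(xy); print("platform rect",rect,m.sum())
k=P[...,2]>.105; 
n,l,s,c=cv2.connectedComponentsWithStats(k.astype(np.uint8))
for j in range(1,n):
    if s[j,4]>20:
        X=P[l==j]; X2=X[X[:,2]>.112]
        print(j,s[j,4],c[j],X.mean(0),X[:,2].max(),cv2.minAreaRect(X2[:,:2].astype(np.float32)))
yaw=np.arctan2(.151,-.067)-np.pi/2; print(np.degrees(yaw)); print(tilt(d,yaw,B0))
for n in ("knob_grip","tilt_knob","fin","base"): print(n,[(np.round(o["xyz"],4),round(o["p"],2)) for o in nets.spot_point(n,"top")[:1]])
o=nets.masks_of("tilt_knob","top")[0]["mask"]; X=P[o]; print(len(X),np.nanmedian(X,0),cv2.minAreaRect(X[X[:,2]>.11][:,:2].astype(np.float32)))
E
```

```text
platform rect ((0.3349077105522156, -0.1909225881099701), (0.5708848237991333, 0.38220086693763733), 32.7908821105957) 6928
1 143 [283.2238 152.4615] [ 0.5661 -0.2319  0.1243] 0.12944396858632432 ((0.5681567788124084, -0.23269793391227722), (0.013965101912617683, 0.05036322399973869), 71.81907653808594)
2 228 [200.6009 173.8904] [ 0.5233 -0.0469  0.1178] 0.12551234943617087 ((0.5235503315925598, -0.04645880311727524), (0.027002954855561256, 0.04180780053138733), 25.213176727294922)
3 110 [179.3364 217.3818] [0.4271 0.     0.1252] 0.13372214870201724 ((0.427814781665802, 0.001050485298037529), (0.03004675917327404, 0.014728968963027), 27.219877243041992)
19 4250 [151.4786 360.7195] [0.1919 0.003  0.4313] 0.627325121058076 ((0.18070685863494873, 0.002839595079421997), (0.1507788598537445, 0.08508621901273727), 58.6534309387207)
21 182 [338.7637 365.6429] [ 0.1068 -0.3322  0.122 ] 0.1441872843517583 ((0.10690691322088242, -0.33268702030181885), (0.006311568431556225, 0.0731595829129219), 77.9145278930664)
22 3000 [467.3307 366.4433] [ 0.1599 -0.4804  0.396 ] 0.5680589018351586 ((0.16286107897758484, -0.49727320671081543), (0.061712827533483505, 0.15010613203048706), 22.06373405456543)
23.92727338004946
((array([-0.0184, -0.0691,  0.0675]), 2774), (array([0.0004, 0.0007, 0.    ]), 5009))
knob_grip [(array([ 0.5686, -0.2334,  0.1155]), 0.46)]
tilt_knob [(array([ 0.5731, -0.2329,  0.0991]), 0.68)]
fin [(array([ 0.4299, -0.0004,  0.1146]), 0.63)]
base [(array([ 0.4984, -0.0814,  0.0062]), 0.95)]
136 [ 0.5636 -0.2316  0.1249] ((0.5672712922096252, -0.23221391439437866), (0.013945285230875015, 0.04859207198023796), 72.40943145751953)
```

Tilt is about 0.069 rad, so roughly 130° clockwise is needed. The bar's long axis is at about −18° and its centre at (0.568, −0.2325). I'll approach with tool x at 162°, which leaves the last joint room to turn clockwise.

>>> step_arm(targets=[{"tx":0.62,"ty":-0.1,"az":-0.9,"fingers":-1},{"tx":0.62,"ty":-0.1,"az":-0.9,"fingers":-1},{"tx":0.62,"ty":-0.1,"az":-0.9,"fingers":-1},{"tx":0.62,"ty":-0.1,"az":-0.9,"fingers":-1},{"tx":0.62,"ty":-0.1,"az":-0.9,"fingers":-1}], newtons=40)

```text
validation failed for argument at $.ta...
```

>>> step_arm(targets=[{"tx":0.62,"ty":0.1,"az":-0.9,"fingers":-1},{"tx":0.62,"ty":0.1,"az":-0.9,"fingers":-1},{"tx":0.62,"ty":0.1,"az":-0.9,"fingers":-1},{"tx":0.62,"ty":0.1,"az":-0.9,"fingers":-1},{"tx":0.62,"ty":0.1,"az":-0.9,"fingers":-1}])

```text
validation failed for argument at $.ta...
```

>>> step_arm(targets=[{"tx":0.56,"ty":0.28,"az":-0.9,"fingers":-1},{"tx":0.56,"ty":0.28,"az":-0.9,"fingers":-1},{"tx":0.56,"ty":0.28,"az":-0.9,"fingers":-1},{"tx":0.56,"ty":0.28,"az":-0.9,"fingers":-1},{"tx":0.56,"ty":0.28,"az":-0.9,"fingers":-1}])

```text
validation failed for argument at $.ta...
```

>>> step_arm(targets=[{"tx":0.44,"ty":0.44,"az":-0.9,"fingers":-1},{"tx":0.44,"ty":0.44,"az":-0.9,"fingers":-1},{"tx":0.44,"ty":0.44,"az":-0.9,"fingers":-1},{"tx":0.44,"ty":0.44,"az":-0.9,"fingers":-1},{"tx":0.44,"ty":0.44,"az":-0.9,"fingers":-1}])

```text
validation failed for argument at $.ta...
```

>>> step_arm(targets=[{"tx":0.62,"ty":-0.1,"tz":0.0,"ax":0.0,"ay":0.0,"az":-0.9,"fingers":-1.0},{"tx":0.62,"ty":-0.1,"tz":0.0,"ax":0.0,"ay":0.0,"az":-0.9,"fingers":-1.0},{"tx":0.62,"ty":-0.1,"tz":0.0,"ax":0.0,"ay":0.0,"az":-0.9,"fingers":-1.0},{"tx":0.62,"ty":-0.1,"tz":0.0,"ax":0.0,"ay":0.0,"az":-0.9,"fingers":-1.0},{"tx":0.62,"ty":-0.1,"tz":0.0,"ax":0.0,"ay":0.0,"az":-0.9,"fingers":-1.0}], newtons=40)

```text
clock: 1.75
position: [0.2001, -0.47, 0.2068]
orientation: [0.0, 0.955, 0.296, 0.0]
contact_force: [-0.4, 1.1, 0.1]
gripper_width: 0.0852
grip_force: 0.0
```

>>> step_arm(targets=[{"tx":0.62,"ty":0.1,"tz":0,"ax":0,"ay":0,"az":-0.9,"fingers":-1},{"tx":0.62,"ty":0.1,"tz":0,"ax":0,"ay":0,"az":-0.9,"fingers":-1},{"tx":0.62,"ty":0.1,"tz":0,"ax":0,"ay":0,"az":-0.9,"fingers":-1},{"tx":0.62,"ty":0.1,"tz":0,"ax":0,"ay":0,"az":-0.9,"fingers":-1},{"tx":0.62,"ty":0.1,"tz":0,"ax":0,"ay":0,"az":-0.9,"fingers":-1}])

```text
clock: 2.25
position: [0.253, -0.4366, 0.2068]
orientation: [0.0, 0.897, 0.442, 0.0]
contact_force: [-0.2, -0.5, -0.1]
gripper_width: 0.0851
grip_force: 0.0
```

>>> step_arm(targets=[{"tx":0.56,"ty":0.28,"tz":0,"ax":0,"ay":0,"az":-0.9,"fingers":-1},{"tx":0.56,"ty":0.28,"tz":0,"ax":0,"ay":0,"az":-0.9,"fingers":-1},{"tx":0.56,"ty":0.28,"tz":0,"ax":0,"ay":0,"az":-0.9,"fingers":-1},{"tx":0.56,"ty":0.28,"tz":0,"ax":0,"ay":0,"az":-0.9,"fingers":-1},{"tx":0.56,"ty":0.28,"tz":0,"ax":0,"ay":0,"az":-0.9,"fingers":-1}])

```text
clock: 2.75
position: [0.3053, -0.4027, 0.2068]
orientation: [0.0, 0.817, 0.576, 0.0]
contact_force: [-0.2, 0.5, -0.1]
gripper_width: 0.085
grip_force: 0.0
```

>>> step_arm(targets=[{"tx":0.44,"ty":0.44,"tz":0,"ax":0,"ay":0,"az":-0.9,"fingers":-1},{"tx":0.44,"ty":0.44,"tz":0,"ax":0,"ay":0,"az":-0.9,"fingers":-1},{"tx":0.44,"ty":0.44,"tz":0,"ax":0,"ay":0,"az":-0.9,"fingers":-1},{"tx":0.44,"ty":0.44,"tz":0,"ax":0,"ay":0,"az":-0.9,"fingers":-1},{"tx":0.44,"ty":0.44,"tz":0,"ax":0,"ay":0,"az":-0.9,"fingers":-1}])

```text
clock: 3.25
position: [0.3577, -0.3695, 0.2068]
orientation: [0.0, 0.717, 0.697, 0.0]
contact_force: [-0.9, -0.1, 0.2]
gripper_width: 0.0854
grip_force: 0.0
```

>>> step_arm(targets=[{"tx":0.29,"ty":0.56,"tz":0,"ax":0,"ay":0,"az":-0.9,"fingers":-1},{"tx":0.29,"ty":0.56,"tz":0,"ax":0,"ay":0,"az":-0.9,"fingers":-1},{"tx":0.29,"ty":0.56,"tz":0,"ax":0,"ay":0,"az":-0.9,"fingers":-1},{"tx":0.29,"ty":0.56,"tz":0,"ax":0,"ay":0,"az":-0.9,"fingers":-1},{"tx":0.29,"ty":0.56,"tz":0,"ax":0,"ay":0,"az":-0.9,"fingers":-1}])

```text
clock: 3.75
position: [0.4104, -0.3354, 0.2068]
orientation: [-0.0, 0.599, 0.801, -0.0]
contact_force: [-0.4, 0.4, -0.2]
gripper_width: 0.0854
grip_force: 0.0
```

>>> step_arm(targets=[{"tx":0.1,"ty":0.62,"tz":0,"ax":0,"ay":0,"az":-0.9,"fingers":-1},{"tx":0.1,"ty":0.62,"tz":0,"ax":0,"ay":0,"az":-0.9,"fingers":-1},{"tx":0.1,"ty":0.62,"tz":0,"ax":0,"ay":0,"az":-0.9,"fingers":-1},{"tx":0.1,"ty":0.62,"tz":0,"ax":0,"ay":0,"az":-0.9,"fingers":-1},{"tx":0.1,"ty":0.62,"tz":0,"ax":0,"ay":0,"az":-0.9,"fingers":-1}])

```text
clock: 4.25
position: [0.4631, -0.3017, 0.2067]
orientation: [-0.0, 0.466, 0.885, 0.0]
contact_force: [0.4, -0.0, 0.3]
gripper_width: 0.0852
grip_force: 0.0
```

>>> step_arm(targets=[{"tx":-0.1,"ty":0.62,"tz":0,"ax":0,"ay":0,"az":-0.9,"fingers":-1},{"tx":-0.1,"ty":0.62,"tz":0,"ax":0,"ay":0,"az":-0.9,"fingers":-1},{"tx":-0.1,"ty":0.62,"tz":0,"ax":0,"ay":0,"az":-0.9,"fingers":-1},{"tx":-0.1,"ty":0.62,"tz":0,"ax":0,"ay":0,"az":-0.9,"fingers":-1},{"tx":-0.1,"ty":0.62,"tz":0,"ax":0,"ay":0,"az":-0.9,"fingers":-1}])

```text
clock: 4.75
position: [0.516, -0.2683, 0.2067]
orientation: [-0.0, 0.322, 0.947, -0.0]
contact_force: [0.9, -0.0, -0.0]
gripper_width: 0.0856
grip_force: 0.0
```

>>> step_arm(targets=[{"tx":-0.28,"ty":0.56,"tz":0,"ax":0,"ay":0,"az":-0.9,"fingers":-1},{"tx":-0.28,"ty":0.56,"tz":0,"ax":0,"ay":0,"az":-0.9,"fingers":-1},{"tx":-0.28,"ty":0.56,"tz":0,"ax":0,"ay":0,"az":-0.9,"fingers":-1},{"tx":-0.28,"ty":0.56,"tz":0,"ax":0,"ay":0,"az":-0.9,"fingers":-1},{"tx":-0.28,"ty":0.56,"tz":0,"ax":0,"ay":0,"az":-0.9,"fingers":-1}])

```text
clock: 5.25
position: [0.5683, -0.2344, 0.2066]
orientation: [-0.0, 0.17, 0.985, 0.0]
contact_force: [-0.5, 0.8, -0.5]
gripper_width: 0.0855
grip_force: 0.0
```

```bash
sed -i 's/P\[d==0\]=np.nan/P[d==0]=np.nan/' h.py; python3 - <<'E'
from h import *
np.set_printoptions(precision=4,suppress=True)
s,p,r=st(); print(p,np.degrees(np.arctan2(r[1,0],r[0,0])),s["joint_positions"])
P=cloud("wrist",optics.grab_frame("wrist")[1])
i=None
im,d=optics.grab_frame("wrist"); P=cloud("wrist",d); cv2.imwrite("pics/w1.png",im[:,:,::-1])
k=(P[...,2]>.112)&(P[...,2]<.14); n,l,s,c=cv2.connectedComponentsWithStats(k.astype(np.uint8))
for j in range(1,n):
    if s[j,4]>80: X=P[l==j]; print(s[j,4],c[j],X.mean(0),cv2.minAreaRect(X[:,:2].astype(np.float32)))
for q in ("knob_grip","tilt_knob"): print(q,[(np.round(o["xyz"],4),round(o["p"],2)) for o in nets.spot_point(q,"wrist")[:2]])
E
```

```text
[ 0.5683 -0.2344  0.2066] 160.40584628094584 [-0.5002  0.2896  0.3718  1.6532  0.     -0.1582]
1749 [450.1418  61.753 ] [ 0.5253 -0.0486  0.1187] ((0.5246816277503967, -0.04739106819033623), (0.02585107646882534, 0.04234694689512253), 26.646562576293945)
823 [253.1847 182.6853] [ 0.5664 -0.2321  0.1252] ((0.5680755972862244, -0.23273104429244995), (0.014003967866301537, 0.049253880977630615), 71.62446594238281)
knob_grip [(array([ 0.5713, -0.2311,  0.1166]), 0.79), (array([ 0.4975, -0.0861,  0.0032]), 0.26)]
tilt_knob [(array([ 0.5597, -0.2297,  0.1012]), 0.84)]
```

View pics/w1.png

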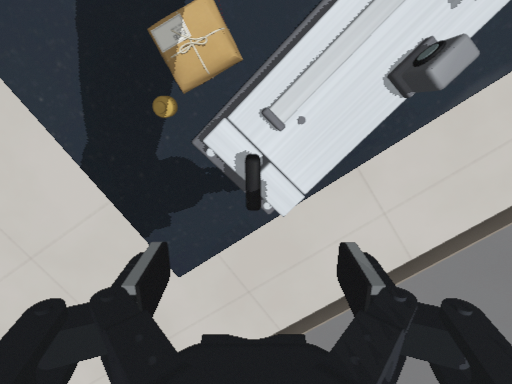

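The wrist view shows the tee bar at (253, 182), centred between the fingers, with its angle and centre confirmed. I'll descend and pinch it.

>>> step_arm(targets=[{"tx":0.04,"ty":0.08,"tz":1,"ax":0,"ay":0,"az":-0.3,"fingers":-1},{"tx":0,"ty":0,"tz":1,"ax":0,"ay":0,"az":0,"fingers":-1},{"tx":0,"ty":0,"tz":1,"ax":0,"ay":0,"az":0,"fingers":-1},{"tx":0,"ty":0,"tz":1,"ax":0,"ay":0,"az":0,"fingers":-1},{"tx":0,"ty":0,"tz":0.8,"ax":0,"ay":0,"az":0,"fingers":-1}])

```text
clock: 5.95
position: [0.5665, -0.2333, 0.1095]
orientation: [-0.001, 0.162, 0.987, 0.0]
contact_force: [0.8, 0.4, -0.8]
gripper_width: 0.0854
grip_force: 0.0
```

>>> step_arm(targets=[{"tx":0,"ty":0,"tz":0.65,"ax":0,"ay":0,"az":0,"fingers":-0.5},{"tx":0,"ty":0,"tz":0,"ax":0,"ay":0,"az":0,"fingers":1},{"tx":0,"ty":0,"tz":0,"ax":0,"ay":0,"az":0,"fingers":1},{"tx":0,"ty":0,"tz":0,"ax":0,"ay":0,"az":0,"fingers":1},{"tx":0,"ty":0,"tz":0,"ax":0,"ay":0,"az":0,"fingers":1}])

```text
clock: 6.45
position: [0.5687, -0.2328, 0.0994]
orientation: [0.001, 0.161, 0.987, 0.0]
contact_force: [1.6, 5.2, 8.5]
gripper_width: 0.0128
grip_force: 27.5
```

>>> step_arm(targets=[{"tx":0,"ty":0,"tz":0,"ax":0,"ay":0,"az":0,"fingers":1},{"tx":0,"ty":0,"tz":0,"ax":0,"ay":0,"az":0,"fingers":1},{"tx":0,"ty":0,"tz":0,"ax":0,"ay":0,"az":0,"fingers":1}])

```text
clock: 6.75
position: [0.5688, -0.2327, 0.0995]
orientation: [0.001, 0.161, 0.987, 0.0]
contact_force: [1.1, 1.4, 4.8]
gripper_width: 0.0114
grip_force: 39.4
```

Gripped with 39 N. Next I turn clockwise, stopping to re-measure before level.

>>> step_arm(targets=[{"tx":0,"ty":0,"tz":0,"ax":0,"ay":0,"az":1,"fingers":1},{"tx":0,"ty":0,"tz":0,"ax":0,"ay":0,"az":1,"fingers":1},{"tx":0,"ty":0,"tz":0,"ax":0,"ay":0,"az":1,"fingers":1},{"tx":0,"ty":0,"tz":0,"ax":0,"ay":0,"az":1,"fingers":1},{"tx":0,"ty":0,"tz":0,"ax":0,"ay":0,"az":1,"fingers":1}], newtons=60)

```text
clock: 7.25
position: [0.5688, -0.2326, 0.0996]
orientation: [0.001, 0.331, 0.944, 0.0]
contact_force: [0.6, 2.1, 6.0]
gripper_width: 0.0104
grip_force: 58.7
```

>>> step_arm(targets=[{"tx":0,"ty":0,"tz":0,"ax":0,"ay":0,"az":1,"fingers":1},{"tx":0,"ty":0,"tz":0,"ax":0,"ay":0,"az":1,"fingers":1},{"tx":0,"ty":0,"tz":0,"ax":0,"ay":0,"az":1,"fingers":1},{"tx":0,"ty":0,"tz":0,"ax":0,"ay":0,"az":1,"fingers":1},{"tx":0,"ty":0,"tz":0,"ax":0,"ay":0,"az":1,"fingers":1}])

```text
clock: 7.75
position: [0.569, -0.2324, 0.0996]
orientation: [0.001, 0.49, 0.872, 0.001]
contact_force: [0.8, 3.7, 5.5]
gripper_width: 0.0104
grip_force: 58.7
```

```bash
python3 - <<'E'
from h import *
np.set_printoptions(precision=4,suppress=True)
s,p,r=st(); print(p,np.degrees(np.arctan2(r[1,0],r[0,0])),s["contact_force"],s["moment"],s["joint_positions"],s["grip_force"])
im,d=optics.grab_frame("top"); print(tilt(d,np.radians(24.5),B0))
E
```

```text
[ 0.569  -0.2324  0.0996] 121.3443645519174 [0.7998 3.7353 5.4816] [ 0.589  -0.2093  0.0538] [-0.4978  0.2796  0.1469  1.4352  0.0017  0.5259] 58.69800869375467
((array([-0.0801, -0.0424,  0.0654]), 1123), (array([0.0021, 0.    , 0.0002]), 1088))
```

>>> step_arm(targets=[{"tx":0,"ty":0,"tz":0,"ax":0,"ay":0,"az":1,"fingers":1},{"tx":0,"ty":0,"tz":0,"ax":0,"ay":0,"az":1,"fingers":1},{"tx":0,"ty":0,"tz":0,"ax":0,"ay":0,"az":1,"fingers":1},{"tx":0,"ty":0,"tz":0,"ax":0,"ay":0,"az":1,"fingers":1},{"tx":0,"ty":0,"tz":0,"ax":0,"ay":0,"az":1,"fingers":1}])

```text
clock: 8.3
position: [0.5692, -0.2323, 0.0996]
orientation: [0.001, 0.634, 0.774, 0.001]
contact_force: [0.6, 2.6, 5.7]
gripper_width: 0.0104
grip_force: 58.7
```

>>> step_arm(targets=[{"tx":0,"ty":0,"tz":0,"ax":0,"ay":0,"az":1,"fingers":1},{"tx":0,"ty":0,"tz":0,"ax":0,"ay":0,"az":1,"fingers":1},{"tx":0,"ty":0,"tz":0,"ax":0,"ay":0,"az":1,"fingers":1},{"tx":0,"ty":0,"tz":0,"ax":0,"ay":0,"az":1,"fingers":1},{"tx":0,"ty":0,"tz":0,"ax":0,"ay":0,"az":1,"fingers":1}])

```text
clock: 8.8
position: [0.5694, -0.2323, 0.0996]
orientation: [0.001, 0.758, 0.652, 0.002]
contact_force: [2.4, 3.0, 5.9]
gripper_width: 0.0106
grip_force: 58.7
```

>>> step_arm(targets=[{"tx":0,"ty":0,"tz":0,"ax":0,"ay":0,"az":1,"fingers":1},{"tx":0,"ty":0,"tz":0,"ax":0,"ay":0,"az":1,"fingers":1},{"tx":0,"ty":0,"tz":0,"ax":0,"ay":0,"az":1,"fingers":1},{"tx":0,"ty":0,"tz":0,"ax":0,"ay":0,"az":1,"fingers":1},{"tx":0,"ty":0,"tz":0,"ax":0,"ay":0,"az":1,"fingers":1}])

```text
clock: 9.3
position: [0.5697, -0.2324, 0.0996]
orientation: [0.001, 0.86, 0.51, 0.002]
contact_force: [2.4, 2.9, 4.7]
gripper_width: 0.0103
grip_force: 58.7
```

```bash
cat >> h.py <<'E'
def profile(P,b=B0,yaw=np.radians(24.2)):
    Q=base(P,yaw,b); out=[]
    for lo,hi in ((-.05,-.04),(.0,.012),(.015,.03),(.035,.05)):
        row=[]
        for y in np.arange(-.12,.15,.04):
            m=(Q[...,0]>lo)&(Q[...,0]<hi)&(abs(Q[...,1]-y)<.015)&(Q[...,2]<.1)&(Q[...,2]>.03)
            row.append(round(float(np.median(Q[m][:,2]))*1000,1) if m.sum()>5 else None)
        out.append(row)
    return out
E
python3 - <<'E'
from h import *
s,p,r=st(); print(p,np.degrees(np.arctan2(r[1,0],r[0,0])),s["contact_force"])
for r in profile(cloud("top",np.load("top_d.npy"))): print(r)
print()
im,d=optics.grab_frame("top")
for r in profile(cloud("top",d)): print(r)
im,d=optics.grab_frame("wrist");print()
for r in profile(cloud("wrist",d)): print(r)
cv2.imwrite("pics/w2.png",im[:,:,::-1])
E
```

```text
[ 0.56967313 -0.23238105  0.09960664] 61.357864574067136 [2.37334768 2.8602502  4.65268833]
[75.5, 71.9, 69.9, 66.5, 64.4, 72.6, 84.8]
[75.1, 72.0, 69.8, 67.5, 64.4, 62.8, 81.1]
[75.6, 73.1, 69.7, 68.7, 65.9, 62.7, 60.2]
[75.7, 72.4, 69.4, 69.7, 63.5, 61.1, 58.2]

[None, None, None, None, None, 83.6, 82.1]
[None, None, None, None, 57.5, 59.6, 77.4]
[None, None, None, 63.1, 59.5, 56.4, 57.2]
[None, None, 59.2, 58.5, 57.9, 56.4, 55.3]

[60.8, 60.0, 59.2, 58.5, None, None, None]
[60.7, 60.0, 59.1, 58.4, 57.8, None, None]
[60.7, 59.9, 59.2, 59.4, 57.9, None, None]
[60.7, 60.0, 59.2, 64.2, None, None, None]
```

The wrist depth gives a clean residual tilt of about 0.0185 rad, so about 35° more.

>>> step_arm(targets=[{"tx":0,"ty":0,"tz":0,"ax":0,"ay":0,"az":1,"fingers":1},{"tx":0,"ty":0,"tz":0,"ax":0,"ay":0,"az":1,"fingers":1},{"tx":0,"ty":0,"tz":0,"ax":0,"ay":0,"az":1,"fingers":1},{"tx":0,"ty":0,"tz":0,"ax":0,"ay":0,"az":1,"fingers":1},{"tx":0,"ty":0,"tz":0,"ax":0,"ay":0,"az":1,"fingers":1}])

```text
clock: 9.9
position: [0.5699, -0.2325, 0.0996]
orientation: [0.001, 0.936, 0.353, 0.002]
contact_force: [2.7, 2.2, 4.2]
gripper_width: 0.0107
grip_force: 58.7
```

>>> step_arm(targets=[{"tx":0,"ty":0,"tz":0,"ax":0,"ay":0,"az":1,"fingers":1},{"tx":0,"ty":0,"tz":0,"ax":0,"ay":0,"az":1,"fingers":1},{"tx":0,"ty":0,"tz":0,"ax":0,"ay":0,"az":1,"fingers":1},{"tx":0,"ty":0,"tz":0,"ax":0,"ay":0,"az":0.75,"fingers":1},{"tx":0,"ty":0,"tz":0,"ax":0,"ay":0,"az":0,"fingers":1}])

```text
clock: 10.4
position: [0.5699, -0.2326, 0.0996]
orientation: [0.001, 0.973, 0.229, 0.002]
contact_force: [4.1, 2.7, 5.2]
gripper_width: 0.0105
grip_force: 58.7
```

```bash
python3 - <<'E'
from h import *
s,p,r=st(); print(p,np.degrees(np.arctan2(r[1,0],r[0,0])),s["contact_force"])
for c in ("top","wrist"):
  im,d=optics.grab_frame(c); P=cloud(c,d)
  for r in profile(P): print(r)
  print()
  if c=="wrist":
    Q=base(P,np.radians(24.2),B0); m=(abs(Q[...,0])<.02)&(Q[...,1]>-.13)&(Q[...,1]<-.06)&(abs(Q[...,2]-.055)<.02)
    print("posts:")
    for x in (-1,1):
      m=(abs(Q[...,0]-x*.06)<.012)&(abs(Q[...,1]+.165)<.04)&(Q[...,2]>.03)&(Q[...,2]<.08); print(x,m.sum(),np.percentile(Q[m][:,2],[20,50,80,95]) if m.sum() else 0)
E
```

```text
[ 0.56990698 -0.23264017  0.09958679] 26.510679163214178 [4.14786765 2.65632654 5.21352768]
[None, None, None, None, None, 81.6, 80.8]
[None, None, None, None, 54.4, 59.7, 77.5]
[None, None, None, 64.4, 57.5, 55.6, 56.8]
[None, None, 55.7, 55.5, 55.6, 54.6, 54.9]

[55.5, 55.4, 55.4, 55.3, 55.4, None, None]
[55.4, 55.4, 55.4, 55.4, 55.2, None, None]
[55.4, 55.4, 55.3, 55.8, 55.1, None, None]
[55.5, 55.3, 55.3, 66.6, None, None, None]

posts:
-1 76 [0.05494359 0.05543762 0.055947   0.05640728]
1 1526 [0.05448922 0.05525613 0.05585829 0.05645709]
```

Level (slope about 0.001, post tops flush at 55 mm). I'll release, rise and go above the fin.

>>> step_arm(targets=[{"tx":0,"ty":0,"tz":0,"ax":0,"ay":0,"az":0,"fingers":0},{"tx":0,"ty":0,"tz":0,"ax":0,"ay":0,"az":0,"fingers":-1},{"tx":0,"ty":0,"tz":-0.5,"ax":0,"ay":0,"az":0,"fingers":-1},{"tx":0,"ty":0,"tz":-1,"ax":0,"ay":0,"az":0,"fingers":-1},{"tx":0,"ty":0,"tz":-1,"ax":0,"ay":0,"az":0,"fingers":-1}])

```text
clock: 11.0
position: [0.5665, -0.2329, 0.1476]
orientation: [-0.001, 0.973, 0.229, -0.001]
contact_force: [0.4, -0.2, 1.0]
gripper_width: 0.0813
grip_force: 0.0
```

>>> step_arm(targets=[{"tx":0,"ty":0,"tz":-1,"ax":0,"ay":0,"az":0,"fingers":-1},{"tx":0,"ty":0,"tz":-1,"ax":0,"ay":0,"az":0,"fingers":-1},{"tx":-0.1,"ty":-1,"tz":-0.5,"ax":0,"ay":0,"az":0,"fingers":-1},{"tx":-0.1,"ty":-1,"tz":0,"ax":0,"ay":0,"az":0,"fingers":-1},{"tx":-0.1,"ty":-1,"tz":0,"ax":0,"ay":0,"az":0,"fingers":-1}])

```text
clock: 11.5
position: [0.5351, -0.182, 0.1987]
orientation: [0.001, 0.974, 0.229, -0.0]
contact_force: [0.3, 0.4, 0.6]
gripper_width: 0.0857
grip_force: 0.0
```

>>> step_arm(targets=[{"tx":-0.1,"ty":-1,"tz":0,"ax":0,"ay":0,"az":0.5,"fingers":-1},{"tx":-0.1,"ty":-1,"tz":0,"ax":0,"ay":0,"az":0,"fingers":-1},{"tx":-0.1,"ty":-1,"tz":0,"ax":0,"ay":0,"az":0,"fingers":-1},{"tx":-0.1,"ty":-1,"tz":0,"ax":0,"ay":0,"az":0,"fingers":-1},{"tx":-0.1,"ty":-1,"tz":0,"ax":0,"ay":0,"az":0,"fingers":-1}])

```text
clock: 12.0
position: [0.4835, -0.095, 0.198]
orientation: [0.0, 0.977, 0.212, -0.0]
contact_force: [0.3, -0.6, 0.4]
gripper_width: 0.0852
grip_force: 0.0
```

>>> step_arm(targets=[{"tx":-0.1,"ty":-1,"tz":0,"ax":0,"ay":0,"az":0,"fingers":-1},{"tx":-0.1,"ty":-1,"tz":0,"ax":0,"ay":0,"az":0,"fingers":-1},{"tx":-0.1,"ty":-1,"tz":0,"ax":0,"ay":0,"az":0,"fingers":-1},{"tx":-0.1,"ty":-1,"tz":0,"ax":0,"ay":0,"az":0,"fingers":-1},{"tx":0,"ty":0,"tz":0,"ax":0,"ay":0,"az":0,"fingers":-1}])

```text
clock: 12.5
position: [0.4428, -0.0246, 0.1984]
orientation: [-0.0, 0.977, 0.213, -0.0]
contact_force: [0.5, 0.1, 0.3]
gripper_width: 0.0852
grip_force: 0.0
```

```bash
python3 - <<'E'
from h import *
np.set_printoptions(precision=4,suppress=True)
s,p,r=st(); print(p,np.degrees(np.arctan2(r[1,0],r[0,0])),r[:,2],s["contact_force"],s["joint_positions"])
im,d=optics.grab_frame("wrist"); P=cloud("wrist",d); cv2.imwrite("pics/w3.png",im[:,:,::-1])
for row in profile(P): print(row)
k=(P[...,2]>.108)&(P[...,2]<.14); n,l,ss,c=cv2.connectedComponentsWithStats(k.astype(np.uint8))
for j in range(1,n):
    if ss[j,4]>80: X=P[l==j]; print(ss[j,4],c[j],X.mean(0),cv2.minAreaRect(X[X[:,2]>.115][:,:2].astype(np.float32)))
for q in ("fin","carriage"): print(q,[(np.round(o["xyz"],4),round(o["p"],2)) for o in nets.spot_point(q,"wrist")[:2]])
for row in profile(cloud("top",optics.grab_frame("top")[1])): print(row)
E
```

```text
[ 0.4428 -0.0246  0.1984] 24.58525559177006 [-0.0006 -0.0001 -1.    ] [0.4618 0.1382 0.2577] [-0.2068 -0.1649 -0.1209  1.6154 -0.0002  2.5057]
[55.6, 55.5, 55.6, 55.5, 55.3, 81.7, 82.1]
[55.6, 55.6, 55.4, 55.4, 55.3, 77.5, 77.8]
[55.7, 55.6, 55.5, 55.5, 55.5, 55.6, 55.7]
[55.6, 55.6, 55.5, None, 56.3, 55.1, 55.1]
1117 [321.6231 107.6195] [ 0.5297 -0.0505  0.1093] ((0.0, 0.0), (0.0, 0.0), 0.0)
577 [226.0156 187.3778] [ 0.4345 -0.0037  0.1224] ((0.4326651990413666, -0.0038784313946962357), (0.029334457591176033, 0.014176230877637863), 25.96082878112793)
fin [(array([ 0.4276, -0.0069,  0.1103]), 0.93)]
carriage [(array([ 0.4305, -0.0047,  0.0657]), 0.74)]
[55.3, 54.9, 54.5, 54.8, 55.5, 78.2, 81.3]
[55.5, 54.8, 55.2, 55.3, None, None, None]
[54.9, 54.8, 55.0, 57.5, 86.0, None, None]
[55.0, 55.2, 55.1, 55.8, 64.6, None, None]
```

View pics/w3.png

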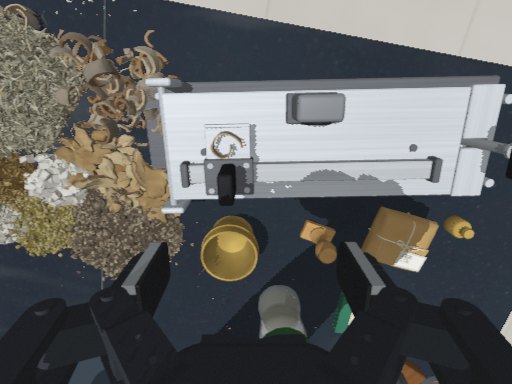

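The wrist view shows the fin at (226, 187) on its saddle, the rail running right to (435, 170), and a level platform. I'll check the rail direction, then grasp.

```bash
python3 - <<'E'
from h import *
im,d=optics.grab_frame("wrist"); P=cloud("wrist",d)
m=(P[...,2]>.0525)&(P[...,2]<.0585)&(im.min(2)>120); n,l,s,c=cv2.connectedComponentsWithStats(m.astype(np.uint8)); j=1+s[1:,4].argmax()
print(cv2.minAreaRect(P[l==j][:,:2].astype(np.float32)))
Q=base(P,np.radians(24.5),B0)
k=(Q[...,2]>.059)&(Q[...,2]<.075)&(Q[...,1]>-.1)&(Q[...,1]<.07)&(abs(Q[...,0])<.05); n,l,s,c=cv2.connectedComponentsWithStats(k.astype(np.uint8))
for j in range(1,n):
    if s[j,4]>150: X=P[l==j]; print(s[j,4],c[j],cv2.fitLine(X[:,:2].astype(np.float32),cv2.DIST_HUBER,0,.01,.01).ravel(),np.median(X[:,2]))
E
```

```text
((0.49807989597320557, -0.09084464609622955), (0.12949152290821075, 0.3699530065059662), 24.947416305541992)
204 [287.5245098  111.64705882] [ 0.8321332   0.5545758   0.5139249  -0.03259242] 0.06695696736584458
3142 [337.93316359 170.57861235] [ 0.43527347 -0.9002983   0.48296058 -0.10766476] 0.06721120380095794
```

>>> step_arm(targets=[{"tx":-0.03,"ty":-0.6,"tz":0.4,"ax":0,"ay":0,"az":0,"fingers":-1},{"tx":0,"ty":-0.55,"tz":1,"ax":0,"ay":0,"az":0,"fingers":-1},{"tx":0,"ty":0,"tz":1,"ax":0,"ay":0,"az":0,"fingers":-1},{"tx":0,"ty":0,"tz":1,"ax":0,"ay":0,"az":0,"fingers":-1},{"tx":0,"ty":0,"tz":0.6,"ax":0,"ay":0,"az":0,"fingers":-1}])

```text
clock: 13.25
position: [0.4333, -0.0056, 0.116]
orientation: [-0.0, 0.977, 0.211, -0.001]
contact_force: [-0.1, 0.3, 0.1]
gripper_width: 0.0853
grip_force: 0.0
```

>>> step_arm(targets=[{"tx":0,"ty":-0.08,"tz":0.8,"ax":0,"ay":0,"az":-0.18,"fingers":-1},{"tx":0,"ty":0,"tz":0.5,"ax":0,"ay":0,"az":0,"fingers":-0.3},{"tx":0,"ty":0,"tz":0,"ax":0,"ay":0,"az":0,"fingers":1},{"tx":0,"ty":0,"tz":0,"ax":0,"ay":0,"az":0,"fingers":1},{"tx":0,"ty":0,"tz":0,"ax":0,"ay":0,"az":0,"fingers":1}], newtons=40)

```text
clock: 13.75
position: [0.4342, -0.0039, 0.0929]
orientation: [0.0, 0.976, 0.218, 0.001]
contact_force: [-0.3, -0.1, -0.4]
gripper_width: 0.0282
grip_force: 0.0
```

>>> step_arm(targets=[{"tx":0,"ty":0,"tz":0,"ax":0,"ay":0,"az":0,"fingers":1},{"tx":0,"ty":0,"tz":0,"ax":0,"ay":0,"az":0,"fingers":1},{"tx":0,"ty":0,"tz":0,"ax":0,"ay":0,"az":0,"fingers":1}])

```text
clock: 14.05
position: [0.434, -0.0034, 0.0931]
orientation: [0.0, 0.976, 0.218, 0.001]
contact_force: [-1.7, 1.5, 4.6]
gripper_width: 0.0123
grip_force: 40.5
```

```bash
python3 - <<'E'
from h import *
s,p,r=st(); print(s["clock"],p,r,s["contact_force"],s["moment"],s["gripper_width"],s["grip_force"])
E
```

```text
14.05 [ 0.43402292 -0.00342513  0.0930598 ] [[ 9.04780845e-01  4.25873235e-01  1.90019804e-03]
 [ 4.25873400e-01 -9.04782700e-01  3.37291847e-04]
 [ 1.86290989e-03  5.04068599e-04 -9.99998138e-01]] [-1.73591786  1.50337688  4.59226501] [0.3443594  0.30199717 0.09750683] 0.01231976319211684 40.530776381492615
```

Fin gripped at about 15 mm along the travel. I'll slide quickly for 50 mm, then in small felt steps.

>>> step_arm(targets=[{"tx":0,"ty":0.3,"tz":0,"ax":0,"ay":0,"az":0,"fingers":1},{"tx":0,"ty":0.5,"tz":0,"ax":0,"ay":0,"az":0,"fingers":1},{"tx":0,"ty":0.5,"tz":0,"ax":0,"ay":0,"az":0,"fingers":1},{"tx":0,"ty":0.5,"tz":0,"ax":0,"ay":0,"az":0,"fingers":1},{"tx":0,"ty":0.5,"tz":0,"ax":0,"ay":0,"az":0,"fingers":1}])

```text
clock: 14.55
position: [0.4536, -0.044, 0.0931]
orientation: [-0.001, 0.976, 0.219, 0.001]
contact_force: [-1.4, 5.1, 7.0]
gripper_width: 0.0125
grip_force: 40.7
```

>>> step_arm(targets=[{"tx":0,"ty":0.12,"tz":0,"ax":0,"ay":0,"az":0,"fingers":1},{"tx":0,"ty":0,"tz":0,"ax":0,"ay":0,"az":0,"fingers":1}])

```text
clock: 14.75
position: [0.4555, -0.048, 0.0931]
orientation: [0.001, 0.976, 0.218, 0.002]
contact_force: [1.8, -0.7, 5.7]
gripper_width: 0.0126
grip_force: 40.5
```

>>> step_arm(targets=[{"tx":0,"ty":0.12,"tz":0,"ax":0,"ay":0,"az":0,"fingers":1}])

```text
clock: 14.85
position: [0.4561, -0.0491, 0.0931]
orientation: [-0.0, 0.976, 0.218, 0.001]
contact_force: [0.5, 3.5, 7.2]
gripper_width: 0.0123
grip_force: 40.7
```

>>> step_arm(targets=[{"tx":0,"ty":0.12,"tz":0,"ax":0,"ay":0,"az":0,"fingers":1}])

```text
clock: 14.95
position: [0.457, -0.0511, 0.0931]
orientation: [-0.0, 0.976, 0.218, 0.002]
contact_force: [0.1, 3.0, 7.0]
gripper_width: 0.0125
grip_force: 40.6
```

>>> step_arm(targets=[{"tx":0,"ty":0.12,"tz":0,"ax":0,"ay":0,"az":0,"fingers":1}])

```text
clock: 15.05
position: [0.4581, -0.0533, 0.0931]
orientation: [-0.0, 0.976, 0.218, 0.002]
contact_force: [0.2, 3.7, 6.0]
gripper_width: 0.0129
grip_force: 40.6
```

>>> step_arm(targets=[{"tx":0,"ty":0.12,"tz":0,"ax":0,"ay":0,"az":0,"fingers":1}])

```text
clock: 15.15
position: [0.4591, -0.0554, 0.0931]
orientation: [-0.0, 0.976, 0.218, 0.002]
contact_force: [-0.0, 4.0, 6.6]
gripper_width: 0.0123
grip_force: 40.6
```

>>> step_arm(targets=[{"tx":0,"ty":0.12,"tz":0,"ax":0,"ay":0,"az":0,"fingers":1}])

```text
clock: 15.25
position: [0.4601, -0.0575, 0.0931]
orientation: [-0.0, 0.976, 0.218, 0.002]
contact_force: [0.0, 3.2, 6.4]
gripper_width: 0.0125
grip_force: 40.6
```

>>> step_arm(targets=[{"tx":0,"ty":0.12,"tz":0,"ax":0,"ay":0,"az":0,"fingers":1}])

```text
clock: 15.35
position: [0.4612, -0.0597, 0.0931]
orientation: [-0.0, 0.976, 0.218, 0.002]
contact_force: [-0.3, 2.9, 6.7]
gripper_width: 0.0125
grip_force: 40.6
```

>>> step_arm(targets=[{"tx":0,"ty":0.12,"tz":0,"ax":0,"ay":0,"az":0,"fingers":1}])

```text
clock: 15.45
position: [0.4622, -0.0619, 0.0931]
orientation: [-0.0, 0.976, 0.218, 0.002]
contact_force: [0.8, 3.4, 5.8]
gripper_width: 0.0123
grip_force: 40.6
```

>>> step_arm(targets=[{"tx":0,"ty":0.12,"tz":0,"ax":0,"ay":0,"az":0,"fingers":1}])

```text
clock: 15.55
position: [0.4633, -0.064, 0.0931]
orientation: [-0.0, 0.976, 0.218, 0.002]
contact_force: [-0.5, 4.1, 6.3]
gripper_width: 0.0126
grip_force: 40.6
```

>>> step_arm(targets=[{"tx":0,"ty":0.12,"tz":0,"ax":0,"ay":0,"az":0,"fingers":1}])

```text
clock: 15.65
position: [0.4643, -0.0662, 0.0931]
orientation: [-0.0, 0.976, 0.218, 0.002]
contact_force: [0.5, 3.5, 6.0]
gripper_width: 0.0125
grip_force: 40.6
```

>>> step_arm(targets=[{"tx":0,"ty":0.12,"tz":0,"ax":0,"ay":0,"az":0,"fingers":1}])

```text
clock: 15.75
position: [0.4653, -0.0683, 0.0931]
orientation: [-0.001, 0.976, 0.218, 0.002]
contact_force: [0.6, 3.9, 5.9]
gripper_width: 0.0125
grip_force: 40.6
```

>>> step_arm(targets=[{"tx":0,"ty":0.12,"tz":0,"ax":0,"ay":0,"az":0,"fingers":1}])

```text
clock: 15.85
position: [0.4664, -0.0705, 0.0931]
orientation: [-0.001, 0.976, 0.218, 0.002]
contact_force: [0.7, 3.4, 6.9]
gripper_width: 0.0128
grip_force: 40.6
```

>>> step_arm(targets=[{"tx":0,"ty":0.12,"tz":0,"ax":0,"ay":0,"az":0,"fingers":1}])

```text
clock: 15.95
position: [0.4675, -0.0727, 0.0931]
orientation: [-0.0, 0.976, 0.218, 0.002]
contact_force: [0.9, 3.5, 6.6]
gripper_width: 0.0123
grip_force: 40.6
```

>>> step_arm(targets=[{"tx":0,"ty":0.12,"tz":0,"ax":0,"ay":0,"az":0,"fingers":1}])

```text
clock: 16.05
position: [0.4685, -0.0748, 0.0931]
orientation: [-0.0, 0.976, 0.218, 0.002]
contact_force: [0.7, 4.0, 5.7]
gripper_width: 0.0125
grip_force: 40.6
```

>>> step_arm(targets=[{"tx":0,"ty":0.12,"tz":0,"ax":0,"ay":0,"az":0,"fingers":1}])

```text
clock: 16.15
position: [0.4695, -0.077, 0.0931]
orientation: [-0.0, 0.976, 0.218, 0.002]
contact_force: [-1.0, 3.4, 5.0]
gripper_width: 0.0125
grip_force: 40.6
```

>>> step_arm(targets=[{"tx":0,"ty":0.12,"tz":0,"ax":0,"ay":0,"az":0,"fingers":1}])

```text
clock: 16.25
position: [0.4707, -0.0795, 0.0931]
orientation: [-0.0, 0.976, 0.218, 0.002]
contact_force: [0.9, 1.6, 5.5]
gripper_width: 0.0123
grip_force: 40.5
```

>>> step_arm(targets=[{"tx":0,"ty":0.12,"tz":0,"ax":0,"ay":0,"az":0,"fingers":1}])

```text
clock: 16.35
position: [0.472, -0.0821, 0.0931]
orientation: [0.0, 0.976, 0.218, 0.002]
contact_force: [2.2, 0.2, 4.5]
gripper_width: 0.0124
grip_force: 40.4
```

>>> step_arm(targets=[{"tx":0,"ty":0.12,"tz":0,"ax":0,"ay":0,"az":0,"fingers":1}])

```text
clock: 16.45
position: [0.4735, -0.0853, 0.0931]
orientation: [0.002, 0.976, 0.218, 0.002]
contact_force: [1.5, 0.9, 4.0]
gripper_width: 0.0122
grip_force: 40.4
```

>>> step_arm(targets=[{"tx":0,"ty":0.12,"tz":0,"ax":0,"ay":0,"az":0,"fingers":1}])

```text
clock: 16.55
position: [0.4737, -0.0856, 0.0931]
orientation: [-0.001, 0.976, 0.218, 0.002]
contact_force: [0.6, 5.9, 8.3]
gripper_width: 0.0125
grip_force: 40.9
```

>>> step_arm(targets=[{"tx":0,"ty":0.12,"tz":0,"ax":0,"ay":0,"az":0,"fingers":1}])

```text
clock: 16.65
position: [0.4738, -0.0858, 0.0929]
orientation: [-0.003, 0.976, 0.219, 0.002]
contact_force: [-0.5, 9.9, 8.3]
gripper_width: 0.0126
grip_force: 40.9
```

>>> step_arm(targets=[{"tx":0,"ty":0.12,"tz":0,"ax":0,"ay":0,"az":0,"fingers":1}])

```text
clock: 16.75
position: [0.4742, -0.0867, 0.0926]
orientation: [-0.005, 0.976, 0.219, 0.001]
contact_force: [0.1, 10.1, 8.2]
gripper_width: 0.0125
grip_force: 40.8
```

The click is clear: pulled ahead at y ≈ −0.085, then stopped with resistance rising to about 9 N. I'll back the command off to relieve the push and let the ball centre.

>>> step_arm(targets=[{"tx":0,"ty":-0.11,"tz":0,"ax":0,"ay":0,"az":0,"fingers":1},{"tx":0,"ty":-0.11,"tz":0,"ax":0,"ay":0,"az":0,"fingers":1},{"tx":0,"ty":0,"tz":0,"ax":0,"ay":0,"az":0,"fingers":1},{"tx":0,"ty":0,"tz":0,"ax":0,"ay":0,"az":0,"fingers":1}])

```text
clock: 17.15
position: [0.4737, -0.0857, 0.0926]
orientation: [-0.001, 0.976, 0.218, 0.002]
contact_force: [2.8, 4.1, 4.7]
gripper_width: 0.0125
grip_force: 40.6
```

```bash
python3 - <<'E'
from h import *
np.set_printoptions(precision=4,suppress=True)
for _ in range(3):
    im,d=optics.grab_frame("wrist"); s,p,r=st(); print(s["clock"],p,np.array(s["contact_force"]),s["contact_force"]@r if 0 else np.array(s["contact_force"])@r,s["grip_force"],np.degrees(np.arctan2(r[1,0],r[0,0])),r[:,2])
for row in profile(cloud("wrist",d)): print(row)
cv2.imwrite("pics/w4.png",im[:,:,::-1])
E
```

```text
17.2 [ 0.4737 -0.0857  0.0926] [1.9439 4.6818 5.3963] [ 3.7745 -3.413  -5.378 ] 40.56331515312195 25.234120504666578 [ 0.0028  0.0027 -1.    ]
17.25 [ 0.4736 -0.0857  0.0926] [2.9713 4.8628 5.5653] [ 4.7813 -3.1399 -5.5433] 40.56460618972778 25.227389219553285 [ 0.0028  0.0028 -1.    ]
17.3 [ 0.4737 -0.0857  0.0926] [2.6849 3.9422 5.8286] [ 4.1314 -2.4292 -5.8098] 40.56530177593231 25.229640473180268 [ 0.0029  0.0028 -1.    ]
[54.6, 54.7, 54.8, None, 55.0, 55.1, 55.2]
[54.6, 54.6, 54.7, 77.9, 55.2, 55.0, 55.1]
[54.5, 54.6, 54.7, 78.2, 55.2, 55.0, 55.1]
[54.5, 54.6, 54.7, 55.0, 54.9, 55.0, 55.1]
```

View pics/w4.png

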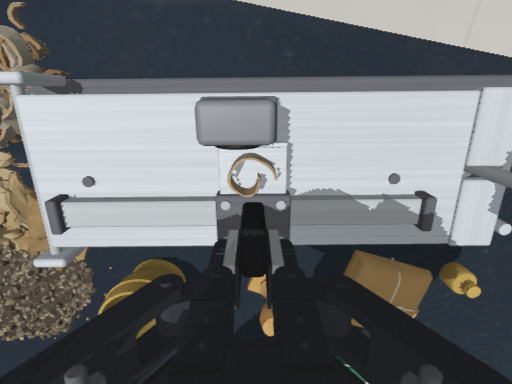

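The view shows the saddle at (252, 215) with the fin pinched, about mid-rail, and the platform level (slope about 0.002). A small back-off will confirm that the notch holds the carriage from both sides.

>>> step_arm(targets=[{"tx":0,"ty":-0.08,"tz":0,"ax":0,"ay":0,"az":0,"fingers":1},{"tx":0,"ty":0,"tz":0,"ax":0,"ay":0,"az":0,"fingers":1}])

```text
clock: 17.5
position: [0.4736, -0.0856, 0.0926]
orientation: [0.001, 0.976, 0.218, 0.002]
contact_force: [4.8, 0.5, 5.5]
gripper_width: 0.0126
grip_force: 40.4
```

>>> step_arm(targets=[{"tx":0,"ty":-0.08,"tz":0,"ax":0,"ay":0,"az":0,"fingers":1},{"tx":0,"ty":0,"tz":0,"ax":0,"ay":0,"az":0,"fingers":1}])

```text
clock: 17.7
position: [0.4735, -0.0855, 0.0926]
orientation: [0.002, 0.976, 0.218, 0.002]
contact_force: [5.9, -1.3, 2.7]
gripper_width: 0.0124
grip_force: 40.2
```

The command moved 3.2 mm while the carriage moved only 0.2 mm, so the ball is seated. I'll go back to neutral, settle and hand in.

>>> step_arm(targets=[{"tx":0,"ty":0.06,"tz":0,"ax":0,"ay":0,"az":0,"fingers":1},{"tx":0,"ty":0,"tz":0,"ax":0,"ay":0,"az":0,"fingers":1},{"tx":0,"ty":0,"tz":0,"ax":0,"ay":0,"az":0,"fingers":1},{"tx":0,"ty":0,"tz":0,"ax":0,"ay":0,"az":0,"fingers":1},{"tx":0,"ty":0,"tz":0,"ax":0,"ay":0,"az":0,"fingers":1}])

```text
clock: 18.2
position: [0.4736, -0.0855, 0.0926]
orientation: [0.001, 0.976, 0.218, 0.002]
contact_force: [6.2, 0.5, 4.0]
gripper_width: 0.0127
grip_force: 40.4
```

```bash
python3 - <<'E'
from h import *
s,p,r=st(); print(p,s["contact_force"],s["grip_force"])
print(job_done())
E
```

```text
[ 0.47358364 -0.08553475  0.09260181] [6.23615841 0.53355214 4.02001456] 40.36885142326355
the job is handed in; nothing more can be done
None
```

I handed the job in at about 18 s, but the hand-in returned no verdict: the platform measures level (slope about 0.002 rad), the carriage is held in its click notch with the fin gripped at 40 N, and I touched none of the three objects to be left alone.

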